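# Reverse the ratchet of a sprung box dispenser and load it

### The arm

A 7-joint arm with a two-finger parallel gripper is mounted at the origin on a cart in front of the work surface, level with it; the furniture and walls round the work are solid. World frame = base frame: x ahead of the robot, y to its left, z up, the work surface at z = 0. Lengths are in mm, angles in rad, forces in N, time in s.
With the tool pointing down it reaches from about 350 to 775 mm from the base axis. Payload 3.1 kg.
Tool frame: the origin (TCP) lies midway between the tips of the shut fingers; the grasp point (between the pads) lies 19 mm behind it; z points along the fingers, y is the line along which they close (so a half turn about z gives the same grasp; the last joint's range is limited). The gripper opens to 85 mm and grips with 20 to 120 N. Pads are 22 mm wide; open, the fingers measure 114 mm over their backs; the gripper's body (76 mm by 85 mm) begins 54 mm behind the grasp point. The pads swing forward as they close: fully open they stand 13 mm farther back than shut.
Start: joints at [-1.364, 0.311, 0.014, 1.512, -0.004, 1.319, -0.027], TCP at [135.404, 533.088, 231.304] pointing down, gripper open.
Joint ranges: [-2.7, 2.7], [-0.3, 1.91], [-1.27, 1.3], [0.12, 2.57], [-1.44, 4.58], [0.2, 2.03], [-3.05, 3.05]. Speed limits (rad/s): [2.79, 2.79, 3.14, 3.14, 3.14, 3.14, 3.14].

### API

Orientations are given as [roll, pitch, yaw] about the fixed x, y, z axes, in that order (R = Rz(yaw) Ry(pitch) Rx(roll)).
In Python, from rig import telemetry, viewer, sign_off gives the robot as it stands.
- The arm moves only by the tool move_arm, never from a script. Its argument "increments" is a list of rows, each a list of 2 entries, a list of its own where there are three numbers: the shift along the tool's x, y, z each as a share of 0.03 m, from -1 to 1, then the turn, a rotation vector about the tool's x, y, z each as a share of 4 degrees, from -1 to 1. In form: [[[dx, dy, dz], [rx, ry, rz]], ...]. A call has 1 to 10 rows; each row shifts and turns the commanded pose from where the row before left it, along the tool's axes as they then stand; what a row does not reach is not made up. A row lasts 1/10 s, in which the tool goes at most 50 mm and 8.59 degrees, less where a joint would pass 70% of its speed; a pose out of reach is approached as far as the arm can. A call with a number of a shift or a turn outside -1 to 1 is refused whole. A call with a gripper value outside its range is refused whole. "grip" is the closure in counts, from 0 (fully open) to 255 (shut), set as the call begins (left out, the last holds). The fingers move at their own pace and stop on an object; "newtons" is the grip in N (left out, the last holds). Time passes only in rows, so rows that do not move let the fingers close. It gives the time, the measured TCP pose, the force, the opening and the grip force at its end, in the units of the state.
- telemetry.state(): the state, without advancing time (a new reading comes with each control period).
- viewer.camera(name): name is "scene" or "top" or "wrist"; returns the picture (420x560x3 uint8, red, green, blue); there is no depth.
- viewer.get_calibration(name): a dict with "fov_y" (degrees; the focal length in pixels is half the picture's height over the tangent of half this angle, whatever the lens; pixels are square), "cx", "cy" (the principal point, pixels), "k1" (the pictures are not rectified: a ray, as slopes to the right and down, at radius r is drawn at 1 + k1 r^2 times it, then the intrinsics apply), "position" and "orientation" of the camera in the world. Camera axes: x right, y up, looking along -z (the intrinsics and any distortion apply to the point x, -y, -z); pixel columns grow to the right and rows downward; lengths in mm; the calibration is good to about 2 mm. A picture is of the moment at which its call begins: read the wrist's pose just before it. get_calibration takes no time and is no camera call; for the wrist camera it gives the pose at the moment of the call.
- sign_off(): hands the job in; it is judged then, once.
The state is a dict: "clock": time; "joint_positions": joint angles; "qd": joint speeds; "joint_torque": joint torques, N m; "eef_pos": TCP position; "ee_rot": TCP orientation; "contact_force": force on the tool from outside, world axes, zero at the start; "wrist_torque": the same for the moment, N m; "width": finger opening in mm; "gripper_force": force on a finger pad.
Only numpy, scipy, OpenCV 4.12 (cv2) and the standard library are available. Lean on these libraries where they do the work, as an engineer would, in place of code of your own. Each camera call takes 0.05 s, during which the arm holds its last target. There are 200 camera calls.

### The job

The sprung platform of the box dispenser is locked against sinking by its ratchet: flip the pawl lever, which stands under the little ledge, over to its other side so that the platform can go down. Set the tea box squarely and upright on the platform between the wire guides, and press it all the way down so that the ratchet keeps it down when you let go. Leave the other things on the worktop where they are.

Things in the scene. Friction and masses are not known exactly. Their poses are not given: they have to be found in the camera images.
- dispenser: Fixed wooden dispenser, base 120 (x) by 325 (y) by 8 mm. Origin: underside, centre of the box bay; z up, its front (-x) faces the robot, the ratchet gear is on its -y side. At both ends of the bay, y = +-75 mm, stand steel wire guides 120 mm high (144 mm free between them, flaring out 8 mm over the top 20 mm); front and back of the bay are open.
- ledge_front (a point): Middle of the lower front edge of the wooden ledge above the pawl lever: 195 mm up, 44 mm before the dispenser's origin, 115 mm wide, 8 mm thick, on a back board at its rear (dispenser x = 52 to 60 mm). A spice jar fixed on it reaches 309 mm. It covers the knob from above: reach the knob from the front with the tool tilted 25 to 45 degrees.
- platform (a joint): How far the sprung steel platform (72 x 126 mm) has sunk, m: 0 = top, 0.034 = bottom stop. The spring lifts with 2.2 N at the top and 0.1 N more per mm, against about 1 N of platform and the box's weight. Locked against sinking it gives only 3 mm. Set to go down it is held in two notches only, at about 0.019 and 0.031; pressed to the bottom stop, it springs back some 3 mm onto the lower one.
- platform_top (a point): Centre of the platform's upper face; 62 mm above the dispenser's origin when the platform is at the top.
- pawl (a joint): Angle of the reversing pawl, rad. 0 = knob leaning in towards the bay (dispenser +y): the platform cannot sink. 0.84 = knob leaning out (dispenser -y): the platform can be pressed down past the notches (knocks of some N; faster than 0.15 m/s may kick the lever over) and cannot rise out of a notch. 0.42 = upright, dead point; the lever falls to whichever side it leans.
- knob (a point): Centre of the ball knob (18 mm diameter, black plastic) at the top of the pawl lever, a steel rod of 7 mm diameter. The lever is 62 mm from its shaft to the knob and swings in the dispenser's y-z plane, 0.42 rad to either side of upright. The steel bearing posts below reach 80 mm over the worktop.
- lever_pivot (a point): Fixed point on the axis of the pawl's shaft at the lever's foot, 72 mm above the worktop; the shaft runs along the dispenser's x. The knob moves on a circle of 62 mm radius about it.
- tea_box: Tea box (green carton, rigid) 66 (x) by 128 (y) by 79 mm, about 0.22 kg, standing free on the worktop right of the dispenser. Origin: centre of its underside. Take it from above across its 66 mm side (its x). It belongs on the platform with its long side (y) along the dispenser's y. Carry it low: wall cabinets hang 0.69 m above the worktop beyond x = 0.55 m, for y below 0.18 m.
- lemon: Bystander: lemon 70 x 50 x 50 mm, origin at its underside.
- salt_jar: Bystander: spice jar with dark lid, 44 mm wide, 105 mm high, origin at its underside.
- opener: Bystander: white bottle opener 174 x 41 x 20 mm, origin at its underside.
- mug: Bystander: white mug 86 x 119 x 101 mm, origin at its underside.

How it is judged (in metres and radians):
On the way, in this order (a step that is already met when the one before it is completed fails the run):
1. the pawl lever has been flipped over to the outer side while the platform is still up (value of joint pawl above 0.6 rad and value of joint platform below 0.025 m), for 0.1 s.
2. the tea box stands on the platform and is down at the bottom (value of joint platform above 0.027 m and horizontal distance between tea_box and platform_top below 0.018 m and z of tea_box in the frame of platform_top below 0.01 m), for 0.1 s.
At the end, for the whole second after the job is handed in: Pawl leaning outward (over 0.6 rad), platform held in its lowest notch (sunk over 27 mm), the tea box at rest on the platform, upright (within 0.08 rad), centred within 18 mm and square to the dispenser within 0.15 rad (all of step 2 and value of joint pawl above 0.6 rad and angle between tea_box's own z axis and vertical below 0.08 rad and angle between the y axis of tea_box and the y axis of dispenser, either way round below 0.15 rad and linear speed of tea_box below 0.02 m/s); the robot touches nothing.
It fails at once if a bystander was displaced by more than 40 mm (distance of any of lemon, salt_jar, opener, mug from where it was at the start of the episode above 0.04 m).
It also fails if it takes over 48 s, if anything falls off the work surface, if the arm or the gripper's body presses on something with over 40 N, if the wrist force passes 120 N, or if a joint passes its speed limit or range.

## Working session

There is one attempt and no reset: what is moved stays moved. The work goes in short steps, Python scripts to look and compute and a tool call to move; the robot and the scene stay as the last step left them, time stands still between calls to the robot, and variables do not carry over. Pictures are saved under pics/ and viewed, at most 10 in all, crops included, and the job is handed in when it is done.

Besides the shell and the picture viewer there is one more tool, called after "Request:" by a JSON object that holds its "api" and its "payload". move_arm: Moves the arm, as the interface text tells. Shift numbers are shares of 0.03 m and turn numbers shares of 4 degrees, none past 1 either way. Its arguments: {"type":"object","properties":{"increments":{"type":"array","items":{"type":"array"}},"grip":{"type":"number"},"newtons":{"type":"number"}},"required":["increments"]}

```bash
mkdir -p pics; ls; python3 - <<'E'
from rig import telemetry, viewer
import cv2
s=telemetry.state(); print(s)
for n in("scene","top"):
    cv2.imwrite(f"pics/{n}0.png",cv2.cvtColor(viewer.camera(n),cv2.COLOR_RGB2BGR)); print(n,viewer.get_calibration(n))
print(viewer.get_calibration("wrist"))
E
```

```text
pics
{'clock': 0.0, 'joint_positions': array([-1.36373128,  0.31172701,  0.01399832,  1.51308417, -0.00440093,
        1.31921602, -0.02723582]), 'qd': array([ 1.26709686e-03, -1.23826165e-04,  6.94438797e-04, -5.33251602e-05,
       -1.96935226e-03, -9.86555620e-04, -1.34583874e-03]), 'joint_torque': array([ 4.38284151e-04, -3.79923677e+01,  1.46275959e-01, -2.30589187e+01,
        1.21396588e-02,  1.35881687e-02, -5.56294509e-06]), 'eef_pos': array([135.22172252, 532.34588985, 230.20943019]), 'ee_rot': array([-3.13919091e+00,  9.88940918e-05,  2.89286232e+00]), 'contact_force': array([ 0.58640008, -0.17184832, -0.19095953]), 'wrist_torque': array([ 0.0079582 ,  0.02337348, -0.00463292]), 'gripper_force': 0.0, 'width': 85.19834989511087}
scene {'fov_y': 50.74196773463836, 'cx': 283.63080004423784, 'cy': 204.70549869724698, 'k1': -0.001477118022665223, 'position': array([ 182.54761688, -761.75058269,  793.41890538]), 'orientation': array([ 0.91797822,  0.00273201, -0.43816716])}
top {'fov_y': 55.97500771118713, 'cx': 274.9332123941205, 'cy': 212.3544265737106, 'k1': -0.005929162251126878, 'position': array([ 419.07712902,   25.16518166, 1172.17489189]), 'orientation': array([ 0.10912077,  0.00582549, -1.57463652])}
{'fov_y': 70.89581222870764, 'cx': 279.3646628714607, 'cy': 213.1711174433122, 'k1': -0.03318338869631352, 'position': array([ 70.64263408, 548.47308172, 373.00773924]), 'orientation': array([-0.26738368,  0.00320019,  1.32259427])}
```

View pics/scene0.png

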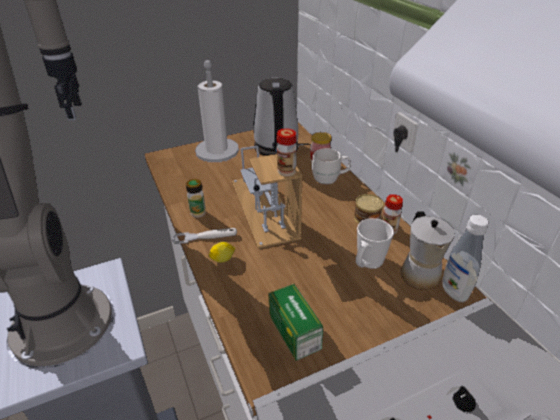

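View pics/top0.png

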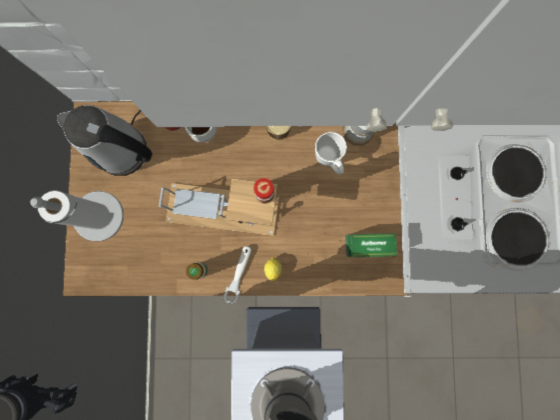

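The scene view shows the dispenser around (268,205) with the lever under the ledge, and the tea box around (297,320). The top view shows the dispenser base over about (167–280, 180–235), the platform at (198,204) and the tea box at (372,245). I'll enlarge both.

```bash
python3 - <<'E'
import cv2,numpy as np
t=cv2.imread("pics/top0.png");s=cv2.imread("pics/scene0.png")
def crop(im,x,y,w,h,k):
    c=cv2.resize(im[y:y+h,x:x+w],None,fx=k,fy=k,interpolation=cv2.INTER_CUBIC)
    for i in range(0,w,10):
        cv2.line(c,(i*k,0),(i*k,6),(0,0,255),1)
        if i%20==0: cv2.putText(c,str(x+i),(i*k,16),0,.35,(0,0,255),1)
    for j in range(0,h,10):
        cv2.line(c,(0,j*k),(6,j*k),(0,0,255),1)
        if j%20==0: cv2.putText(c,str(y+j),(8,j*k+4),0,.35,(0,0,255),1)
    return c
a=crop(t,155,175,130,65,6); b=crop(t,340,225,65,35,6)
o=np.zeros((600,780,3),np.uint8); o[:390]=a; o[390:600,:390]=b
cv2.imwrite("pics/c1.png",o)
a=crop(s,225,140,90,110,5); b=crop(s,265,280,65,80,5)
o=np.zeros((550,775,3),np.uint8); o[:550,:450]=a; o[:400,450:775]=b
cv2.imwrite("pics/c2.png",o)
E
cat > h.py <<'E'
import numpy as np,cv2
from scipy.spatial.transform import Rotation as R
from scipy.optimize import least_squares
from rig import viewer
C={n:viewer.get_calibration(n) for n in("scene","top")}
def proj(c,P):
    P=np.atleast_2d(P); q=R.from_euler('xyz',c["orientation"]).inv().apply(P-c["position"])
    u=q[:,:2]/-q[:,2:]*[1,-1]; r2=(u**2).sum(1,keepdims=True)
    return u*(1+c["k1"]*r2)*(210/np.tan(np.radians(c["fov_y"])/2))+[c["cx"],c["cy"]]
def fit(obs,model,x0):
    """obs: list (camname,local point,pixel); model: x,local->world"""
    f=lambda x:np.concatenate([(proj(C[n] if isinstance(n,str) else n,model(x,np.array(p,float)))[0]-px) for n,p,px in obs])
    s=least_squares(f,x0,loss='soft_l1'); return s.x,f(s.x).reshape(-1,2)
def planar(x,p):
    c,s=np.cos(x[2]),np.sin(x[2]); return np.array([x[0]+c*p[0]-s*p[1],x[1]+s*p[0]+c*p[1],p[2]])
E
```

```text
(no output)
```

View pics/c1.png

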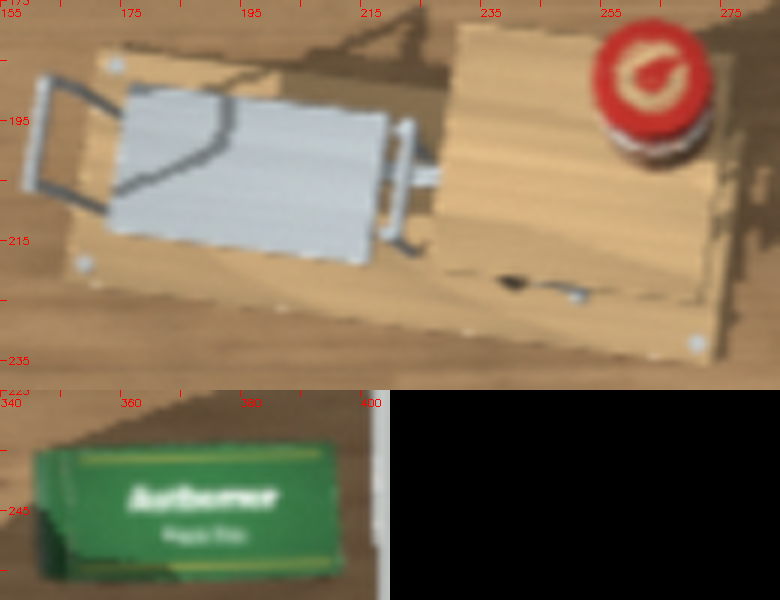

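View pics/c2.png

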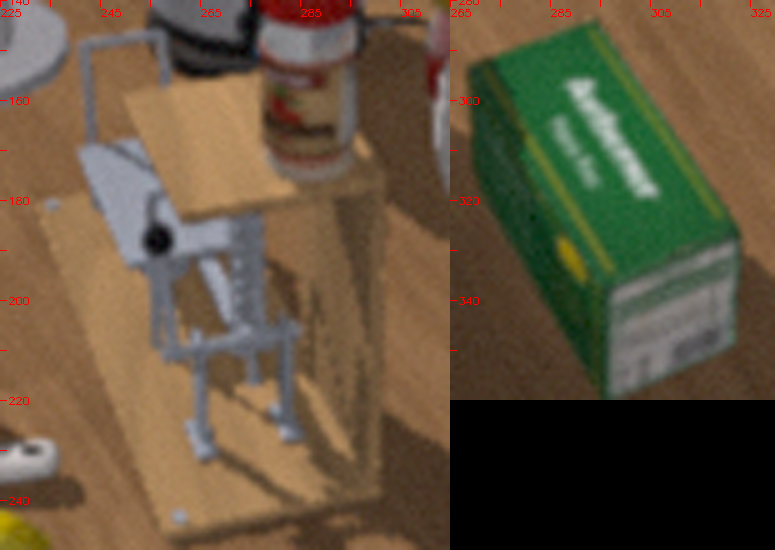

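The crops give platform corners at (176.3,189.2), (219.7,193.8), (216.3,219) and (172.8,213.5) in the top view. The knob is at (256.4,188) in the scene view. Next I fit the poses.

```bash
cat > fit1.py <<'E'
from h import *
np.set_printoptions(suppress=True,precision=1)
T,S="top","scene"
obs=[(T,(36,63,62),(176.3,189.2)),(T,(36,-63,62),(219.7,193.8)),(T,(-36,-63,62),(216.3,219)),(T,(-36,63,62),(172.8,213.5)),
(S,(-36,63,62),(241,170)),(S,(-36,-63,62),(251.6,193.6))]
D,r=fit(obs,planar,[550,150,0]);print("disp",D[:2],np.degrees(D[2]),r.tolist())
obs2=[(T,(33,64,79),(350.3,235.3)),(T,(33,-64,79),(395.5,233.8)),(T,(-33,-64,79),(397,255.5)),(T,(-33,64,79),(351.3,256.3)),
(S,(33,64,79),(294.4,283.6)),(S,(-33,64,79),(269,293.6)),(S,(33,-64,79),(322.6,327)),(S,(-33,-64,79),(296.6,336.6)),(S,(-33,-64,0),(296.6,360)),(S,(33,-64,0),(322,349))]
B,r=fit(obs2,planar,[480,-250,0]);print("box",B[:2],np.degrees(B[2]));print(r)
def atz(n,px,z):
    return least_squares(lambda q:proj(C[n],[q[0],q[1],z])[0]-px,[500,100]).x
def todisp(p):
    c,s=np.cos(D[2]),np.sin(D[2]);d=np.array(p)-D[:2];return np.array([c*d[0]+s*d[1],-s*d[0]+c*d[1]])
for nm,n,px,z in [("knob",S,(256.4,188),128.6),("ledgeFL",S,(249.8,159.4),203),("ledgeFR",S,(262,182.6),203),("ledgeFLt",T,(227,220),203),("ledgeFRt",T,(272.8,225.5),203),("ledgeBLt",T,(231.7,178.7),203),
 ("baseFR",S,(258.6,248),0),("baseFRt",T,(274,235.5),8),("baseFLt",T,(166.5,221.5),8),("baseBLt",T,(172,183),8),
 ("mug",T,(330,150),100),("lemon",T,(273,268),25),("opener1",T,(247,250),10),("opener2",T,(231,297),10),("salt",T,(197,270),105)]:
    p=atz(n,px,z);print(nm,p,todisp(p))
np.save("D.npy",D);np.save("B.npy",B)
E
python3 fit1.py
```

```text
disp [567.2 253.5] -6.7125794278092865 [[0.05009241506007811, -0.6716531724709398], [0.44505116084286556, -0.3741235029920347], [0.5823911151271659, -0.5246344962108083], [-0.007988644953513813, -0.013692348338310012], [-1.7212332486369064, -0.143744788005165], [-1.5919980751721994, -0.656876795110378]]
box [ 450.  -239.9] 1.78618721823453
[[-0.8 -2.5]
 [ 0.3 -2.6]
 [ 0.4 -0.3]
 [-0.5  0.5]
 [-0.  -1.2]
 [-2.3 -0.6]
 [ 2.5 -1.1]
 [-1.3  2.3]
 [-1.8  2.9]
 [ 1.   0.9]]
knob [516.1 121.4] [ -35.3 -137.3]
ledgeFL [511.4 146. ] [ -42.9 -113.3]
ledgeFR [499.   37.2] [ -42.4 -222.8]
ledgeFLt [506.9 148.6] [ -47.7 -111.3]
ledgeFRt [492.8  35.8] [ -48.4 -225. ]
ledgeBLt [610.1 137.8] [  56.2 -109.9]
baseFR [482.5  37.9] [ -58.9 -224. ]
baseFRt [478.1  34.5] [ -62.9 -228. ]
baseFLt [520.8 352.8] [-57.6  93.1]
baseBLt [636.4 339.3] [58.8 93.3]
mug [ 710.  -122.6] [ 185.8 -356.8]
lemon [383.8  37.5] [-156.9 -236. ]
opener1 [435.9 113.7] [-114.1 -154.2]
opener2 [300.6 159.5] [-253.8 -124.5]
salt [381.7 240.2] [-182.7  -34.9]
```

```bash
cat > plan.py <<'E'
# plan.go(world xyz target, R target): print tool-frame shift (in rows of 30mm) then turn (rows of 4deg)
from h import *
from rig import telemetry
np.set_printoptions(suppress=True,precision=3)
D=np.load("D.npy")
def d2w(p): return planar(D,np.array(p,float))
def cur():
    s=telemetry.state(); return s,np.array(s["eef_pos"]),R.from_euler('xyz',s["ee_rot"])
def rot(yaw,tilt=0): # yaw deg of tool x in world, tilt deg (z swings towards -x of tool)
    return R.from_euler('z',yaw,degrees=True)*R.from_euler('x',180,degrees=True)*R.from_euler('y',-tilt,degrees=True)
def go(p,r=None):
    s,c,q=cur(); print("t",round(s["clock"],2),"at",c,"delta mm",np.array(p)-c)
    print(" shift now-frame /30:",q.inv().apply(np.array(p)-c)/30)
    if r is not None:
        print(" turn /4deg:",np.degrees((q.inv()*r).as_rotvec())/4," shift in new frame/30:",r.inv().apply(np.array(p)-c)/30)
E
python3 - <<'E'
from plan import *
yd=np.degrees(D[2]); go(d2w([-130,-105,240]),rot(180+yd)); print(telemetry.state()["joint_positions"])
E
```

```text
t 0.1 at [135.268 532.429 230.344] delta mm [ 290.54  -367.968    9.656]
 shift now-frame /30: [-12.406  -9.505  -0.301]
 turn /4deg: [-0.03  -0.001 -1.885]  shift in new frame/30: [-11.052 -11.049  -0.322]
[-1.364  0.312  0.014  1.513 -0.004  1.319 -0.027]
```

Request:
{"api": "move_arm", "payload": {"increments": [[[0, 0, 0], [0, 0, -0.95]], [[0, 0, 0], [0, 0, -0.95]], [[-0.79, -0.79, 0], [0, 0, 0]], [[-0.79, -0.79, 0], [0, 0, 0]], [[-0.79, -0.79, 0], [0, 0, 0]], [[-0.79, -0.79, 0], [0, 0, 0]], [[-0.79, -0.79, 0], [0, 0, 0]], [[-0.79, -0.79, 0], [0, 0, 0]], [[-0.79, -0.79, 0], [0, 0, 0]], [[-0.79, -0.79, 0], [0, 0, 0]]], "grip": 255}}

```text
clock: 1.1
eef_pos: [302.2, 321.3, 230.9]
ee_rot: [-3.141, -0.0, 3.026]
contact_force: [1.0, 0.6, -0.2]
width: -0.1
gripper_force: 0.0
```

Request:
{"api": "move_arm", "payload": {"increments": [[[-0.79, -0.79, 0], [0, 0, 0]], [[-0.79, -0.79, 0], [0, 0, 0]], [[-0.79, -0.79, 0], [0, 0, 0]], [[-0.79, -0.79, 0], [0, 0, 0]], [[-0.79, -0.79, 0], [0, 0, 0]], [[-0.79, -0.79, 0], [0, 0, 0]], [[0, 0, 0], [0, -1, 0]], [[0, 0, 0], [0, -1, 0]], [[0, 0, 0], [0, -1, 0]], [[0, 0, 0], [0, -1, 0]]]}}

```text
clock: 2.1
eef_pos: [426.3, 164.8, 231.0]
ee_rot: [-3.142, 0.281, 3.025]
contact_force: [-0.5, -0.2, -0.1]
width: -0.2
gripper_force: 0.0
```

Request:
{"api": "move_arm", "payload": {"increments": [[[0, 0, 0], [0, -1, 0]], [[0, 0, 0], [0, -1, 0]], [[0, 0, 0], [0, -1, 0]], [[0, 0, 0], [0, -1, 0]], [[0, 0, 0], [0, -1, 0]], [[0, 0, 0], [0, -1, 0]], [[0, 0, 0], [0, -1, 0]], [[0, 0, 0], [0, 0, 0]]]}}

```text
clock: 2.9
eef_pos: [424.5, 164.4, 229.0]
ee_rot: [-3.135, 0.766, 3.033]
contact_force: [0.8, -0.7, -0.5]
width: 0.0
gripper_force: 0.0
```

```bash
cat > look.py <<'E'
import cv2,pickle,sys
from plan import *
def snap(name):
    c=viewer.get_calibration("wrist"); im=viewer.camera("wrist")
    cv2.imwrite(f"pics/{name}.png",cv2.cvtColor(im,cv2.COLOR_RGB2BGR)); pickle.dump(c,open(f"pics/{name}.pkl","wb")); return c,im
E
python3 - <<'E'
from look import *
s,p,q=cur();print(s["clock"],p,s["ee_rot"],s["joint_positions"],s["width"],s["contact_force"])
c,im=snap("w1"); print(c)
im=cv2.imread("pics/w1.png"); cv2.imwrite("pics/w1b.png",cv2.resize(im,(784,588),interpolation=cv2.INTER_CUBIC))
for p in ([-35.3,-137.3,128.6],[-44,-112,195],[-44,-225,195]): print(proj(c,d2w(p))*1.4)
E
```

```text
2.9 [424.474 164.43  229.028] [-3.135  0.766  3.033] [-0.847 -0.2   -0.051  2.329  0.943  0.802 -0.052] 0.022450088593238778 [ 0.795 -0.651 -0.462]
{'fov_y': 70.89581222870764, 'cx': 279.3646628714607, 'cy': 213.1711174433122, 'k1': -0.03318338869631352, 'position': array([278.474, 180.583, 285.726]), 'orientation': array([-1.033,  0.006,  1.458])}
[[346.363 283.116]]
[[380.487 368.455]]
[[193.64  366.583]]
```

View pics/w1b.png

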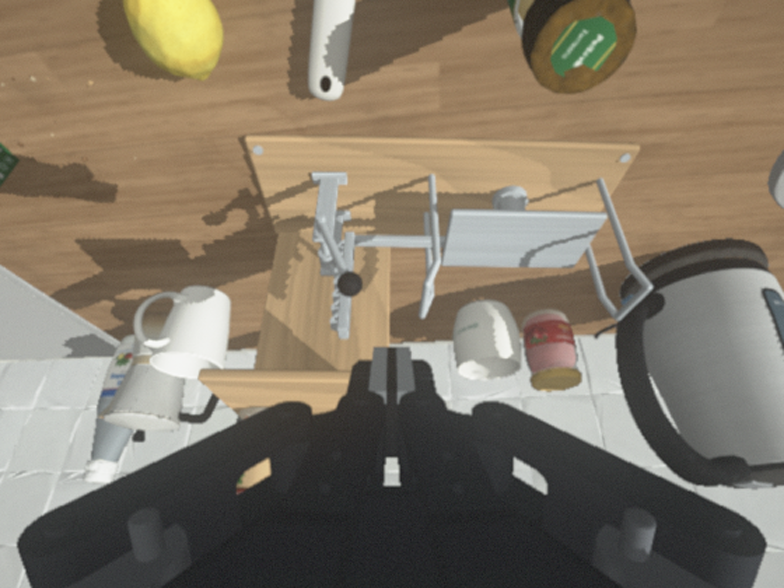

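The wrist view shows the knob at (349,283), within 3 px of the prediction, leaning toward the bay. The lever is clear from the front. I refine the dispenser fit with this view and plan the insertion.

```bash
cat > fit2.py <<'E'
exec(open("fit1.py").read().split("obs2=")[0])
import pickle
W=pickle.load(open("pics/w1.pkl","rb"))
w=lambda x,y:(x/1.4,y/1.4)
obs+=[(W,(-36,63,62),w(604,212)),(W,(-36,-63,62),w(452,210)),(W,(36,-63,62),w(443,268)),(W,(36,63,62),w(577,267))]
D,r=fit(obs,planar,[550,150,0]);print("disp",D[:2],np.degrees(D[2]));print(r);np.save("D.npy",D)
K=lambda x,p:planar(D,[x[0],x[1],128.6])
k,r=fit([("scene",(0,0,0),(256.4,188)),(W,(0,0,0),w(349,283))],K,[-35,-137]);print("knob",k,r)
E
python3 fit2.py; python3 - <<'E'
from plan import *
go(d2w([-32,-107,112]),rot(180+np.degrees(D[2]),44))
E
```

```text
disp [567.2 253.5] -6.7125794278092865 [[0.05009241506007811, -0.6716531724709398], [0.44505116084286556, -0.3741235029920347], [0.5823911151271659, -0.5246344962108083], [-0.007988644953513813, -0.013692348338310012], [-1.7212332486369064, -0.143744788005165], [-1.5919980751721994, -0.656876795110378]]
disp [567.1 256.4] -5.979354475999418
[[-1.1 -0.4]
 [-0.7 -0.6]
 [-0.2 -0.8]
 [-0.9  0.3]
 [-2.3 -0.5]
 [-1.7 -1.1]
 [ 3.6  0.6]
 [-1.9  1.7]
 [-1.6 -1.7]
 [-1.2 -0.9]]
knob [ -36.7 -137.9] [[-0.2 -0.4]
 [-0.1  0.1]]
t 2.95 at [425.483 164.582 230.07 ] delta mm [  98.669  -11.298 -118.07 ]
 shift now-frame /30: [0.341 0.013 5.131]
 turn /4deg: [-0.131 -0.032 -0.074]  shift in new frame/30: [ 0.353 -0.032  5.131]
```

Request:
{"api": "move_arm", "payload": {"increments": [[[0.04, 0, 0.64], [0, 0, 0]], [[0.04, 0, 0.64], [0, 0, 0]], [[0.04, 0, 0.64], [0, 0, 0]], [[0.04, 0, 0.64], [0, 0, 0]], [[0.04, 0, 0.64], [0, 0, 0]], [[0.04, 0, 0.64], [0, 0, 0]], [[0.04, 0, 0.64], [0, 0, 0]], [[0.04, 0, 0.64], [0, 0, 0]], [[0, 0, 0], [0, 0, 0]]]}}

```text
clock: 3.85
eef_pos: [527.2, 151.7, 113.2]
ee_rot: [-3.138, 0.767, 3.025]
contact_force: [0.3, -0.4, 0.3]
width: 0.1
gripper_force: 0.0
```

Request:
{"api": "move_arm", "payload": {"increments": [[[0, -0.24, 0], [0, 0, 0]], [[0, -0.24, 0], [0, 0, 0]], [[0, -0.24, 0], [0, 0, 0]], [[0, -0.24, 0], [0, 0, 0]]]}}

```text
clock: 4.25
eef_pos: [522.2, 124.3, 114.9]
ee_rot: [3.14, 0.769, 3.024]
contact_force: [-0.1, 0.1, 0.3]
width: -0.0
gripper_force: 0.1
```

Request:
{"api": "move_arm", "payload": {"increments": [[[0, -0.24, 0], [0, 0, 0]], [[0, -0.24, 0], [0, 0, 0]], [[0, -0.24, 0], [0, 0, 0]], [[0, -0.24, 0], [0, 0, 0]], [[0, -0.2, 0], [0, 0, 0]], [[0, 0, 0], [0, 0, 0]]]}}

```text
clock: 4.85
eef_pos: [518.5, 95.1, 114.4]
ee_rot: [3.136, 0.767, 3.031]
contact_force: [1.9, 6.9, -2.4]
width: 0.2
gripper_force: 3.3
```

```bash
python3 - <<'E'
from look import *
s,p,q=cur();print(p,s["contact_force"])
c,im=snap("w2"); a=cv2.imread("pics/w2.png")
s=viewer.camera("scene")[140:250,225:315,::-1]; s=cv2.resize(s,None,fx=4,fy=4,interpolation=cv2.INTER_CUBIC)
o=np.zeros((440,780,3),np.uint8);o[:,:360]=s;o[:315,360:]=cv2.resize(a,(420,315));cv2.imwrite("pics/w2b.png",o)
E
```

```text
[518.464  95.077 114.407] [ 1.861  6.861 -2.351]
```

View pics/w2b.png

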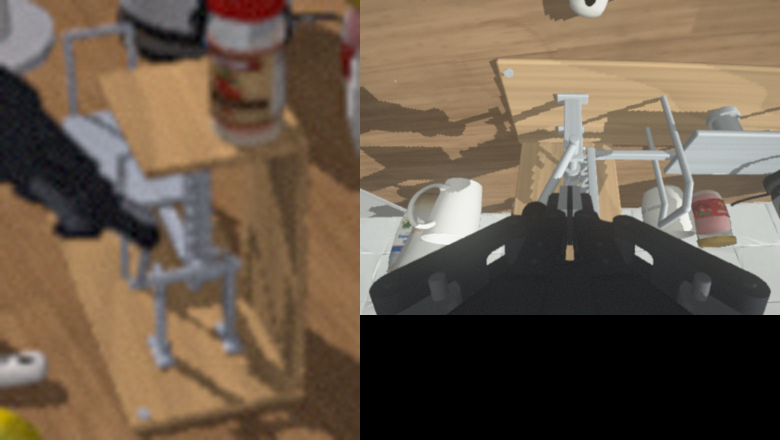

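The lever now leans outward: in the wrist half of the picture the rod runs from (578,150) to (550,190). I back off and look again.

Request:
{"api": "move_arm", "payload": {"increments": [[[0, 0.3, 0], [0, 0, 0]], [[0, 0.3, 0], [0, 0, 0]], [[0, 0, -0.8], [0, 0, 0]], [[0, 0, -0.8], [0, 0, 0]], [[0, 0, -0.8], [0, 0, 0]], [[0, 0, -0.8], [0, 0, 0]], [[0, 0, -0.8], [0, 0, 0]], [[0, 0, -0.8], [0, 0, 0]], [[0, 0, -0.8], [0, 0, 0]], [[0, 0, 0], [0, 0, 0]]], "grip": 0}}

```text
clock: 5.95
eef_pos: [409.4, 128.6, 232.3]
ee_rot: [-3.138, 0.77, 3.028]
contact_force: [-0.1, 0.2, 0.5]
width: 85.4
gripper_force: 0.0
```

```bash
python3 - <<'E'
from look import *
c,im=snap("w3"); a=cv2.imread("pics/w3.png")
g=cv2.cvtColor(a,cv2.COLOR_BGR2GRAY)
print("outer",proj(c,d2w([-36.7,-163-25.3,128.6])),"inner",proj(c,d2w([-36.7,-163+25.3,128.6])))
for y in(-188.3,-137.7):
    u,v=proj(c,d2w([-36.7,y,128.6]))[0].astype(int); print(g[v-3:v+4,u-3:u+4].mean(), a[v-3:v+4,u-3:u+4].mean((0,1)))
B=np.load("B.npy"); by=np.degrees(B[2])
go([B[0],B[1],230],rot(90+by))
E
```

```text
outer [[237.612 205.036]] inner [[287.279 204.89 ]]
62.816326530612244 [58.633 62.184 65.633]
117.73469387755102 [ 90.367 115.102 133.061]
t 6.0 at [409.794 126.595 231.617] delta mm [  40.18  -366.482   -1.617]
 shift now-frame /30: [ -1.938 -11.968   2.009]
 turn /4deg: [ 7.76   9.107 19.272]  shift in new frame/30: [-12.252   0.958   0.054]
```

Request:
{"api": "move_arm", "payload": {"increments": [[[0, -1, 0], [0, 1, 0]], [[0, -1, 0], [0, 1, 0]], [[0, -1, 0], [0, 1, 0]], [[0, -1, 0], [0, 1, 0]], [[0, -1, 0], [0, 1, 0]], [[0, -1, 0], [0, 1, 0]], [[0, -1, 0], [0, 1, 0]], [[0, -1, 0], [0, 1, 0]], [[0, -1, 0], [0, 1, 0]], [[0, -1, 0], [0, 1, 0]]]}}

```text
clock: 7.0
eef_pos: [388.9, -144.8, 222.8]
ee_rot: [-3.118, 0.101, 3.007]
contact_force: [0.8, -0.3, -0.8]
width: 85.6
gripper_force: 0.0
```

Request:
{"api": "move_arm", "payload": {"increments": [[[0, -1, 0], [0, 1, 0]], [[0, 0, 0], [0, 0, 1]], [[0, 0, 0], [0, 0, 1]], [[0, 0, 0], [0, 0, 1]], [[0, 0, 0], [0, 0, 1]], [[0, 0, 0], [0, 0, 1]], [[0, 0, 0], [0, 0, 1]], [[0, 0, 0], [0, 0, 1]], [[0, 0, 0], [0, 0, 1]], [[0, 0, 0], [0, 0, 1]]]}}

```text
clock: 8.0
eef_pos: [384.8, -173.3, 223.0]
ee_rot: [-3.141, 0.04, 2.374]
contact_force: [0.5, 0.6, -0.4]
width: 85.2
gripper_force: 0.0
```

Request:
{"api": "move_arm", "payload": {"increments": [[[0, 0, 0], [0, 0, 1]], [[0, 0, 0], [0, 0, 1]], [[0, 0, 0], [0, 0, 1]], [[0, 0, 0], [0, 0, 1]], [[0, 0, 0], [0, 0, 1]], [[0, 0, 0], [0, 0, 1]], [[0, 0, 0], [0, 0, 1]], [[0, 0, 0], [0, 0, 1]], [[0, 0, 0], [0, 0, 1]], [[0, 0, 0], [0, 0, 1]]]}}

```text
clock: 9.0
eef_pos: [384.8, -173.3, 223.0]
ee_rot: [3.116, 0.031, 1.676]
contact_force: [0.1, -0.3, 0.3]
width: 85.3
gripper_force: 0.0
```

```bash
python3 - <<'E'
from look import *
B=np.load("B.npy"); by=np.degrees(B[2])
s=cur()[0];print(s["joint_positions"],s["ee_rot"])
go([B[0],B[1],230],rot(90+by))
c,im=snap("w4"); a=cv2.imread("pics/w4.png")
for p in ((33,64,79),(33,-64,79),(-33,-64,79),(-33,64,79)): print(proj(c,planar(B,np.array(p,float)))*1.4)
s=viewer.camera("scene")[140:250,225:315,::-1]
o=cv2.resize(a,(784,588),interpolation=cv2.INTER_CUBIC); o[-220:,:180]=cv2.resize(s,(180,220)); cv2.imwrite("pics/w4b.png",o)
E
```

```text
[-0.125  0.013  0.504  1.889  0.01   1.204  0.48 ] [3.116 0.031 1.676]
t 9.0 at [ 384.846 -173.266  222.997] delta mm [ 65.128 -66.621   7.003]
 shift now-frame /30: [-2.442  1.93  -0.109]
 turn /4deg: [0.379 0.432 1.059]  shift in new frame/30: [-2.287  2.101 -0.233]
[[517.758 290.213]]
[[491.643 440.371]]
[[411.432 436.759]]
[[427.47  284.198]]
```

View pics/w4b.png

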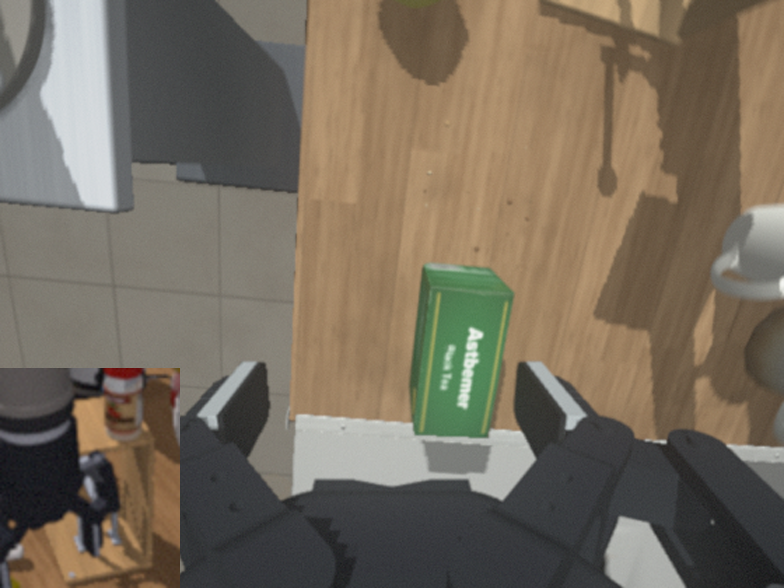

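The top face shows at (428,283), (512,290), (491,437) and (414,433), within 6 px of the prediction, so the box pose holds. I align above it and descend with the gripper open.

Request:
{"api": "move_arm", "payload": {"increments": [[[0, 0, 0], [0.19, 0.22, 0.55]], [[0, 0, 0], [0.19, 0.22, 0.55]], [[-0.76, 0.69, 0.3], [0, 0, 0]], [[-0.76, 0.69, 0.3], [0, 0, 0]], [[-0.76, 0.69, 0.3], [0, 0, 0]], [[0, 0, 0.6], [0, 0, 0]], [[0, 0, 0.6], [0, 0, 0]], [[0, 0, 0], [0, 0, 0]]], "grip": 0}}

```text
clock: 9.9
eef_pos: [449.3, -236.7, 158.0]
ee_rot: [-3.137, -0.004, 1.605]
contact_force: [-0.2, -0.4, 0.3]
width: 85.3
gripper_force: 0.0
```

```bash
python3 - <<'E'
from plan import *
go([449,-240,26],rot(91.5))
E
```

```text
t 9.9 at [ 449.319 -236.749  158.003] delta mm [  -0.319   -3.251 -132.003]
 shift now-frame /30: [-0.127  0.004  4.4  ]
 turn /4deg: [-0.06  -0.063  0.113]  shift in new frame/30: [-0.108 -0.013  4.4  ]
```

Request:
{"api": "move_arm", "payload": {"increments": [[[-0.02, 0, 0.63], [0, 0, 0]], [[-0.02, 0, 0.63], [0, 0, 0]], [[-0.02, 0, 0.63], [0, 0, 0]], [[-0.02, 0, 0.63], [0, 0, 0]], [[-0.02, 0, 0.63], [0, 0, 0]], [[-0.02, 0, 0.63], [0, 0, 0]], [[0, 0, 0.6], [0, 0, 0]], [[0, 0, 0], [0, 0, 0]]]}}

```text
clock: 10.7
eef_pos: [450.4, -239.7, 28.0]
ee_rot: [-3.14, -0.004, 1.606]
contact_force: [-1.0, 0.5, 0.2]
width: 85.6
gripper_force: 0.0
```

Request:
{"api": "move_arm", "payload": {"increments": [[[0, 0, 0], [0, 0, 0]], [[0, 0, 0], [0, 0, 0]], [[0, 0, 0], [0, 0, 0]], [[0, 0, 0], [0, 0, 0]], [[0, 0, 0], [0, 0, 0]], [[0, 0, 0], [0, 0, 0]]], "grip": 255, "newtons": 60}}

```text
clock: 11.3
eef_pos: [452.9, -241.1, 30.8]
ee_rot: [3.136, -0.001, 1.607]
contact_force: [-0.0, -0.6, 5.6]
width: 65.2
gripper_force: 67.6
```

Gripped: the opening of 65 mm matches the 66 mm box. Next come the lift, the turn square to the dispenser, and the carry along the front.

Request:
{"api": "move_arm", "payload": {"increments": [[[0, 0, -0.4], [0, 0, 0]], [[0, 0, -0.8], [0, 0, 0]], [[0, 0, -1], [0, 0, 0]], [[0, -0.4, -1], [0, 0, 0.5]], [[0, -0.4, -1], [0, 0, 0.5]], [[0, -0.4, -0.6], [0, 0, 0.5]], [[0.3, 0, -0.2], [0, 0, 0.5]], [[0.6, 0, 0], [0, 0, 0]], [[1, 0, 0], [0, 0, 0]], [[1, 0, 0], [0, 0, 0]]]}}

```text
clock: 12.3
eef_pos: [423.3, -153.4, 179.8]
ee_rot: [3.14, -0.003, 1.465]
contact_force: [1.3, 0.3, -2.1]
width: 65.0
gripper_force: 66.9
```

```bash
python3 - <<'E'
from plan import *
D[:]=[567.1,255,np.radians(-6.3)]; np.save("D.npy",D)
s=cur()[0];print(s["width"],s["gripper_force"],s["contact_force"],s["joint_positions"])
go([415,272,180],rot(83.7))
E
```

```text
65.03963794766148 66.94854140281677 [ 1.336  0.282 -2.095] [-0.174  0.153  0.549  1.868 -0.091  1.144  0.302]
t 12.3 at [ 423.265 -153.409  179.759] delta mm [ -8.265 425.409   0.241]
 shift now-frame /30: [14.072 -1.768  0.033]
 turn /4deg: [ 0.024 -0.045  0.063]  shift in new frame/30: [14.064 -1.83  -0.008]
```

Request:
{"api": "move_arm", "payload": {"increments": [[[1, -0.13, 0], [0, 0, 0]], [[1, -0.13, 0], [0, 0, 0]], [[1, -0.13, 0], [0, 0, 0]], [[1, -0.13, 0], [0, 0, 0]], [[1, -0.13, 0], [0, 0, 0]], [[1, -0.13, 0], [0, 0, 0]], [[1, -0.13, 0], [0, 0, 0]], [[1, -0.13, 0], [0, 0, 0]], [[1, -0.13, 0], [0, 0, 0]], [[1, -0.13, 0], [0, 0, 0]]]}}

```text
clock: 13.3
eef_pos: [415.4, 149.1, 180.4]
ee_rot: [3.14, -0.002, 1.467]
contact_force: [0.3, 0.3, -1.6]
width: 65.5
gripper_force: 66.9
```

Request:
{"api": "move_arm", "payload": {"increments": [[[1, -0.13, 0], [0, 0, 0]], [[1, -0.13, 0], [0, 0, 0]], [[1, -0.13, 0], [0, 0, 0]], [[0.6, -0.1, 0], [0, 0, 0]], [[0.3, 0, 0], [0, 0, 0]], [[0, 0.3, 0], [0, 0, 0]], [[0, 0.6, 0], [0, 0, 0]], [[0, 0.6, 0], [0, 0, 0]], [[0, 0.3, 0], [0, 0, 0]], [[0, 0, 0], [0, 0, 0]]]}}

```text
clock: 14.3
eef_pos: [469.4, 258.0, 180.6]
ee_rot: [3.139, -0.001, 1.462]
contact_force: [-1.0, -0.3, -2.3]
width: 65.3
gripper_force: 67.0
```

```bash
python3 - <<'E'
from look import *
go(d2w([0,0,180]),rot(83.7)); s=cur()[0]; print(s["ee_rot"],s["gripper_force"])
c,im=snap("w5"); a=cv2.imread("pics/w5.png"); cv2.imwrite("pics/w5b.png",cv2.resize(a,(784,588),interpolation=cv2.INTER_CUBIC))
for p in ((-36,63,62),(-36,-63,62),(0,75,120),(0,-75,120),(-60,0,8),(60,0,8),(-36.7,-188,128.6),(-36.7,-137.7,128.6)): print(p,proj(c,d2w(p))*1.4)
print("box", proj(c,cur()[1]+[0,0,49])*1.4)
E
```

```text
t 14.3 at [469.354 258.034 180.591] delta mm [97.746 -3.034 -0.591]
 shift now-frame /30: [0.252 3.25  0.03 ]
 turn /4deg: [ 0.043 -0.017  0.024]  shift in new frame/30: [0.257 3.25  0.02 ]
[ 3.139 -0.001  1.462] 67.01204538345337
(-36, 63, 62) [[491.185 178.119]]
(-36, -63, 62) [[479.312 368.046]]
(0, 75, 120) [[597.707 150.407]]
(0, -75, 120) [[562.519 430.781]]
(-60, 0, 8) [[438.633 263.6  ]]
(60, 0, 8) [[591.712 264.094]]
(-36.7, -188, 128.6) [[487.332 596.327]]
(-36.7, -137.7, 128.6) [[493.543 532.467]]
box [[385.722 443.546]]
```

View pics/w5b.png

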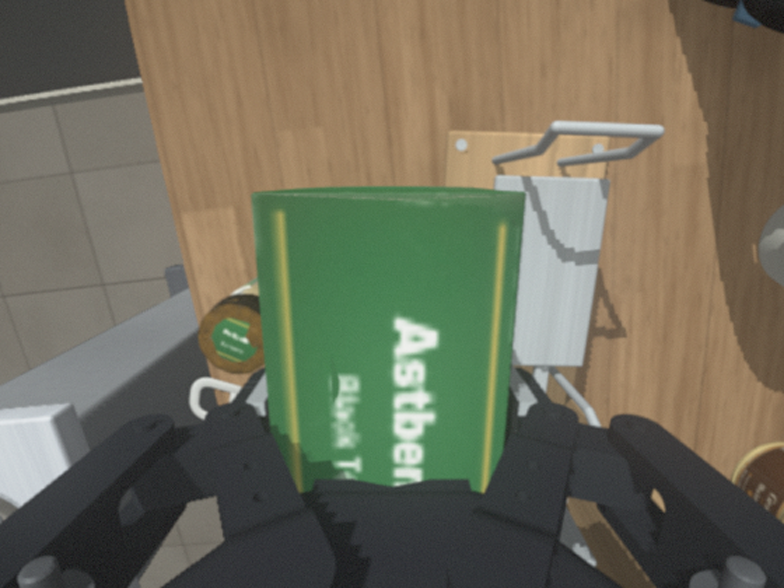

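The wrist view shows the held box with its +y top edge from (254,192) to (523,196). The platform corners are at (497,177), (609,180) and (583,366). I refine the platform pose and the box offset in the grip.

```bash
cat > fit3.py <<'E'
exec(open("fit2.py").read().split("D,r=fit(obs,planar,[550,150,0]);print(\"disp\",D[:2],np.degrees(D[2]));print(r)")[0])
from plan import cur
V=pickle.load(open("pics/w5.pkl","rb"))
new=[(V,(-36,63,62),w(497,177)),(V,(36,63,62),w(609,180)),(V,(36,-63,62),w(583,366))]
for o in (new,obs+new):
    D,r=fit(o,planar,[567,255,-.11]);print("disp",D[:2],np.degrees(D[2]));print(r[-7:])
_,p,q=cur()
M=lambda x,l:p+q.apply([l[1]+x[0],l[0]+x[1],-x[2]])   # box x = tool y, box y = tool x
x,r=fit([(V,(-33,64,0),w(254,192)),(V,(33,64,0),w(523,196))],M,[0,0,48]);print("box in tool: along x,y, top height",x,r)
E
python3 fit3.py
```

```text
disp [567.2 253.5] -6.7125794278092865 [[0.05009241506007811, -0.6716531724709398], [0.44505116084286556, -0.3741235029920347], [0.5823911151271659, -0.5246344962108083], [-0.007988644953513813, -0.013692348338310012], [-1.7212332486369064, -0.143744788005165], [-1.5919980751721994, -0.656876795110378]]
disp [568.541 255.231] -7.055511707412995
[[-1.484 -0.22 ]
 [ 1.214 -0.371]
 [ 0.1    1.287]]
disp [567.998 255.524] -6.688330183401069
[[ 2.634  1.697]
 [-2.155  1.767]
 [-2.552 -1.635]
 [-2.63  -0.091]
 [-2.622 -0.234]
 [ 0.181 -0.944]
 [-0.007  0.855]]
box in tool: along x,y, top height [-0.732  0.958 38.84 ] [[ 0.006  1.562]
 [ 0.004 -1.567]]
```

Request:
{"api": "move_arm", "payload": {"increments": [[[0, 0.4, 0], [0, 0, 0.14]], [[0.07, 0.7, 0], [0, 0, 0]], [[0.07, 0.7, 0], [0, 0, 0]], [[0.07, 0.7, 0], [0, 0, 0]], [[0.06, 0.5, 0], [0, 0, 0]], [[0, 0.28, 0], [0, 0, 0]], [[0, 0, 0], [0, 0, 0]], [[0, 0, 0], [0, 0, 0]]]}}

```text
clock: 15.15
eef_pos: [565.4, 257.7, 180.7]
ee_rot: [3.141, -0.003, 1.458]
contact_force: [-0.8, -0.9, -2.3]
width: 65.0
gripper_force: 67.1
```

```bash
python3 - <<'E'
from look import *
D[:]=[568.3,255.3,np.radians(-6.8)]; np.save("D.npy",D)
go(d2w([0,0,96]),rot(83.2))
im=viewer.camera("scene"); cv2.imwrite("pics/s6.png",im[:,:,::-1])
c,w=snap("w6")
o=np.zeros((440,780,3),np.uint8); o[:,:360]=cv2.resize(im[120:230,225:315,::-1],(360,440),interpolation=cv2.INTER_CUBIC); o[:315,360:]=cv2.resize(w[:,:,::-1],(420,315)); cv2.imwrite("pics/s6b.png",o)
E
```

```text
t 15.15 at [565.423 257.707 180.721] delta mm [  2.877  -2.407 -84.721]
 shift now-frame /30: [-0.076  0.102  2.824]
 turn /4deg: [ 0.011 -0.037  0.079]  shift in new frame/30: [-0.068  0.105  2.824]
```

View pics/s6b.png

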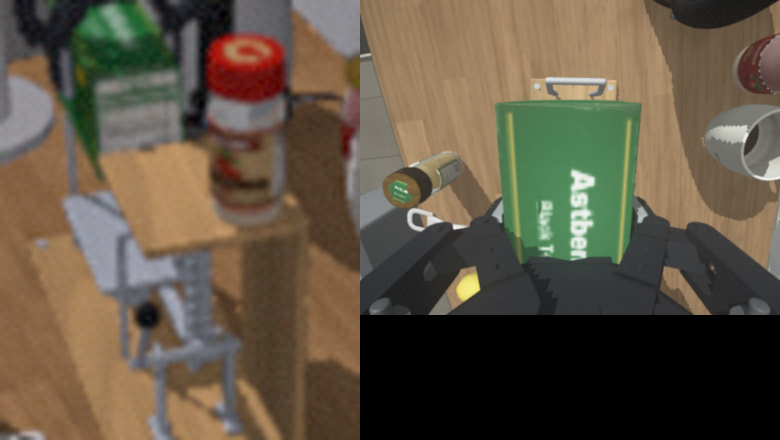

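In the scene half the knob is at about (261.8,198.8), compared with (256.4,188) at the start. I check which pawl angle that corresponds to.

```bash
python3 - <<'E'
from plan import *
D0=np.array([567.1,256.4,np.radians(-5.98)])  # frame in which the knob was fitted at (-36.7,-137.9)
for a in (0,.42,.6,.84): print(a,proj(C["scene"],planar(D0,np.array([-36.7,-163.2+62*np.sin(.42-a),72+62*np.cos(.42-a)])))[0])
E
```

```text
0 [256.194 187.645]
0.42 [258.892 191.308]
0.6 [260.157 194.039]
0.84 [261.839 198.575]
```

The pawl reads 0.84, so it is flipped out. Now I lower the box.

Request:
{"api": "move_arm", "payload": {"increments": [[[-0.07, 0.1, 0], [0, 0, 0.08]], [[0, 0, 0.5], [0, 0, 0]], [[0, 0, 0.5], [0, 0, 0]], [[0, 0, 0.5], [0, 0, 0]], [[0, 0, 0.5], [0, 0, 0]], [[0, 0, 0.4], [0, 0, 0]], [[0, 0, 0.3], [0, 0, 0]], [[0, 0, 0], [0, 0, 0]]]}}

```text
clock: 16.05
eef_pos: [568.0, 255.0, 98.4]
ee_rot: [-3.141, -0.001, 1.452]
contact_force: [0.6, 0.2, -1.5]
width: 64.8
gripper_force: 67.1
```

Request:
{"api": "move_arm", "payload": {"increments": [[[0, 0, 0.2], [0, 0, 0]], [[0, 0, 0.2], [0, 0, 0]], [[0, 0, 0.2], [0, 0, 0]], [[0, 0, 0.2], [0, 0, 0]], [[0, 0, 0], [0, 0, 0]]]}}

```text
clock: 16.55
eef_pos: [569.7, 255.6, 75.6]
ee_rot: [3.138, -0.003, 1.452]
contact_force: [-0.0, 1.7, 0.4]
width: 64.9
gripper_force: 67.4
```

Request:
{"api": "move_arm", "payload": {"increments": [[[0, 0, 0.15], [0, 0, 0]], [[0, 0, 0.15], [0, 0, 0]], [[0, 0, 0.15], [0, 0, 0]], [[0, 0, 0], [0, 0, 0]]]}}

```text
clock: 16.95
eef_pos: [569.6, 255.5, 61.8]
ee_rot: [3.139, -0.003, 1.452]
contact_force: [1.7, 0.9, 2.2]
width: 65.3
gripper_force: 67.6
```

Request:
{"api": "move_arm", "payload": {"increments": [[[0, 0, 0.1], [0, 0, 0]], [[0, 0, 0.1], [0, 0, 0]], [[0, 0, 0], [0, 0, 0]]]}}

```text
clock: 17.25
eef_pos: [569.6, 255.6, 58.7]
ee_rot: [3.139, -0.004, 1.452]
contact_force: [-2.7, -0.6, 13.2]
width: 65.0
gripper_force: 68.5
```

Request:
{"api": "move_arm", "payload": {"increments": [[[0, 0, 0.05], [0, 0, 0]], [[0, 0, 0], [0, 0, 0]], [[0, 0, -0.1], [0, 0, 0]], [[0, 0, -0.1], [0, 0, 0]], [[0, 0, -0.05], [0, 0, 0]], [[0, 0, 0], [0, 0, 0]]]}}

```text
clock: 17.85
eef_pos: [569.2, 255.4, 62.0]
ee_rot: [3.14, -0.003, 1.452]
contact_force: [1.2, 0.2, 1.8]
width: 65.0
gripper_force: 67.4
```

Request:
{"api": "move_arm", "payload": {"increments": [[[0, 0, 0], [0, 0, 0]], [[0, 0, 0], [0, 0, 0]], [[0, 0, 0], [0, 0, 0]], [[0, 0, 0], [0, 0, 0]], [[0, 0, 0], [0, 0, 0]]], "grip": 0}}

```text
clock: 18.35
eef_pos: [569.0, 255.4, 62.2]
ee_rot: [3.14, -0.002, 1.452]
contact_force: [0.7, 0.2, -0.1]
width: 85.6
gripper_force: 0.0
```

```bash
python3 - <<'E'
from look import *
s=cur()[0]; print(s["eef_pos"],s["contact_force"],s["width"])
c,w=snap("w7"); im=viewer.camera("scene")
np.save("s7.npy",im)
E
```

```text
[569.024 255.379  62.182] [ 0.727  0.152 -0.112] 85.64570041972296
```

Released with no residual force. I retract straight up, then back toward the robot, and check.

Request:
{"api": "move_arm", "payload": {"increments": [[[0, 0, -0.3], [0, 0, 0]], [[0, 0, -0.6], [0, 0, 0]], [[0, 0, -0.8], [0, 0, 0]], [[0, 0, -0.8], [0, 0, 0]], [[0, 0, -0.8], [0, 0, 0]], [[0, 0, -0.8], [0, 0, 0]], [[0, 0, -0.8], [0, 0, 0]], [[0, 0, -0.8], [0, 0, 0]], [[0, 0, -0.5], [0, 0, 0]], [[0, 0, 0], [0, 0, 0]]]}}

```text
clock: 19.45
eef_pos: [570.4, 255.5, 252.3]
ee_rot: [3.133, -0.006, 1.452]
contact_force: [0.3, -0.7, 0.1]
width: 85.5
gripper_force: 0.0
```

Request:
{"api": "move_arm", "payload": {"increments": [[[0.3, -1, 0], [0, 0, 0]], [[0.3, -1, 0], [0, 0, 0]], [[0.3, -1, 0], [0, 0, 0]], [[0.3, -1, 0], [0, 0, 0]], [[0.3, -1, 0], [0, 0, 0]], [[0, 0, 0], [0, 0, 0]]]}}

```text
clock: 20.05
eef_pos: [419.6, 320.9, 247.5]
ee_rot: [-3.139, -0.004, 1.46]
contact_force: [0.3, -0.2, 0.6]
width: 85.3
gripper_force: 0.0
```

```bash
python3 - <<'E'
from look import *
s=cur()[0]; print(s["clock"],s["eef_pos"])
im=viewer.camera("scene"); t=viewer.camera("top")
o=np.zeros((480,790,3),np.uint8); o[:,:360]=cv2.resize(im[130:250,225:315,::-1],(360,480),interpolation=cv2.INTER_CUBIC); o[:280,370:790]=cv2.resize(t[170:240,155:260,::-1],(420,280),interpolation=cv2.INTER_CUBIC); cv2.imwrite("pics/s8.png",o)
for d in (28-3+6,43,62):   # box underside height if in low notch / upper notch / top
  print(d,[((proj(C["top"],d2w([x,y,d+79]))[0]-[155,170])*4+[370,0]).round() .tolist() for x,y in((33,64),(33,-64),(-33,-64),(-33,64))])
  print("  scene",[((proj(C["scene"],d2w([x,y,d+79]))[0]-[225,130])*4).round() .tolist() for x,y in((33,64),(33,-64),(-33,-64),(-33,64))])
E
```

```text
20.05 [419.607 320.937 247.548]
31 [[433.0, 65.0], [619.0, 86.0], [606.0, 182.0], [419.0, 160.0]]
  scene [[143.0, 88.0], [193.0, 177.0], [102.0, 194.0], [57.0, 102.0]]
43 [[428.0, 62.0], [616.0, 83.0], [603.0, 180.0], [414.0, 158.0]]
  scene [[142.0, 74.0], [193.0, 162.0], [101.0, 179.0], [56.0, 88.0]]
62 [[421.0, 56.0], [612.0, 78.0], [599.0, 177.0], [406.0, 155.0]]
  scene [[141.0, 51.0], [192.0, 139.0], [99.0, 156.0], [55.0, 66.0]]
```

View pics/s8.png

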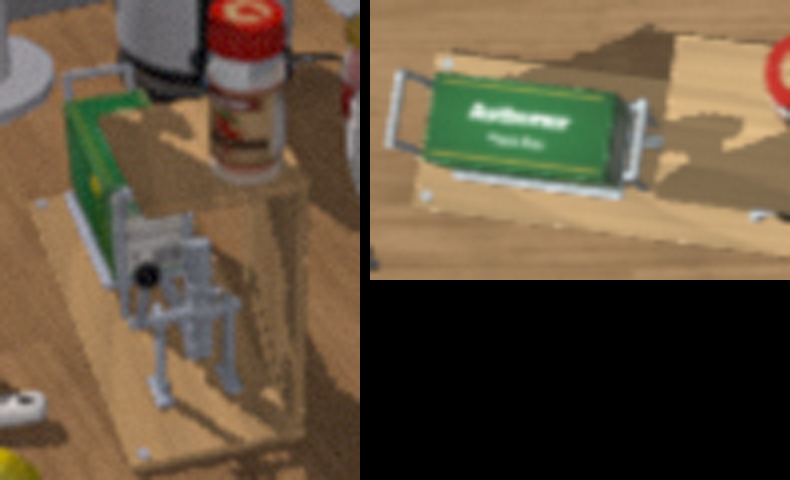

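The box sits low on the platform: its front +y corner is at (67,103) against (57,102) predicted for the low notch. It is square between the guides, and the knob is still outward at (261.8,198.8). I'm handing in.

```bash
python3 -c "from rig import sign_off; print(sign_off())"
```

```text
the job is handed in; nothing more can be done
None
```

The job is handed in at about 20 s of the 48 s allowed: the last pictures showed the pawl flipped outward, the tea box square on the platform and held at the bottom notch, and the arm clear; I did not measure the bystanders again, and sign-off returned no verdict.

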